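# Rack the cleaned microscope objectives in order of length

## Task

The four microscope objectives have been cleaned and stand loose on the table. Put them away in the dark objective rack, one to a well, each standing upright on the well's floor with its lens up, in order of length: the shortest in the well at the narrow end of the rack's white wedge, the longest at its wide end. Do not drop an objective or let one fall over, and leave the petri dish, the loupe and the large auxiliary lens where they are.

Things in the scene. Friction and masses are not known exactly. Their poses are not given: they have to be found in the camera images.
- objective_red: microscope objective, red band round its shoulder, shortest of the four, large front lens: 38 mm high, standing lens up on its brass thread (25 mm wide, 5 mm high). Above that a straight round barrel 27 mm wide up to 25 mm above its underside, then a cone to the lens; grip the barrel, any yaw. Origin: centre of its underside, z up. About 100 g.
- objective_yellow: microscope objective, yellow band round its shoulder, second shortest: 48 mm high, standing lens up on its brass thread (25 mm wide, 5 mm high). Above that a straight round barrel 27 mm wide up to 32 mm above its underside, then a cone to the lens; grip the barrel, any yaw. Origin: centre of its underside, z up. About 115 g.
- objective_blue: microscope objective, light blue band round its shoulder, second longest: 58 mm high, standing lens up on its brass thread (25 mm wide, 5 mm high). Above that a straight round barrel 27 mm wide up to 38 mm above its underside, then a cone to the lens; grip the barrel, any yaw. Origin: centre of its underside, z up. About 130 g.
- objective_white: microscope objective, white band round its shoulder, longest of the four, tiny front lens: 68 mm high, standing lens up on its brass thread (25 mm wide, 5 mm high). Above that a straight round barrel 27 mm wide up to 45 mm above its underside, then a cone to the lens; grip the barrel, any yaw. Origin: centre of its underside, z up. About 145 g.
- rack: fixed dark grey block, 82 x 222 x 18 mm, with a row of four round wells and beside it a white inlaid wedge, narrow at one end of the row, wide at the other; may be turned any way round. Origin: centre of its underside; y runs along the row to the wedge's wide end. Wells 42 mm wide, 6 mm deep (floor 12 mm above the table), centres at x = 10 and y = -78 (narrow end), -26, 26, 78 mm (wide end).
- petri_dish: closed clear petri dish with die samples, 60 mm wide, 16 mm high; origin at the centre of its underside. Leave it alone.
- loupe: black eye loupe, 36 mm wide, 36 mm high, standing upright; origin at the centre of its underside. Leave it alone.
- aux_lens: large black auxiliary lens, 52 mm wide, 34 mm high; origin at the centre of its underside. Leave it alone.
- scope_stand: empty microscope stand, fixed, never moves, left of the work: base 260 x 200 x 20 mm (long side along its x), column and arm above it up to 285 mm high within 130 mm of its origin in x and 75 mm in y. Origin: centre of the base's underside. Pass over it with the fingertips above 0.3 m or keep clear of it.

How it is judged:
At the end, for the whole second after the job is handed in: From the wedge's narrow end: red, yellow, light blue, white objective, one to a well, each within 10 mm of the well's centre along and across the row, on its floor (3 mm), upright within 0.1 rad, released and at rest; petri dish, loupe and auxiliary lens within 15 mm of their start (x of objective_red in the frame of rack between 0 and 0.02 m and y of objective_red in the frame of rack between -0.088 and -0.068 m and z of objective_red in the frame of rack between 0.009 and 0.015 m and angle between each of objective_red, objective_yellow, objective_blue, objective_white's own z axis and vertical below 0.1 rad and linear speed of each of objective_red, objective_yellow, objective_blue, objective_white below 0.02 m/s and angular speed of each of objective_red, objective_yellow, objective_blue, objective_white below 0.3 rad/s and x of objective_yellow in the frame of rack between 0 and 0.02 m and y of objective_yellow in the frame of rack between -0.036 and -0.016 m and z of objective_yellow in the frame of rack between 0.009 and 0.015 m and x of objective_blue in the frame of rack between 0 and 0.02 m and y of objective_blue in the frame of rack between 0.016 and 0.036 m and z of objective_blue in the frame of rack between 0.009 and 0.015 m and x of objective_white in the frame of rack between 0 and 0.02 m and y of objective_white in the frame of rack between 0.068 and 0.088 m and z of objective_white in the frame of rack between 0.009 and 0.015 m and distance of each of petri_dish, loupe, aux_lens from where it was at the start of the episode below 0.015 m); the robot touches nothing.
It fails at once if an objective tips over (leans more than 63 degrees) (angle between any of objective_red, objective_yellow, objective_blue, objective_white's own z axis and vertical above 1.1 rad).
It fails at once if an objective is dropped (nothing touches it while its underside is more than 35 mm above the table) ((height (world z) of objective_red above 0.035 m and contact force between objective_red and anything else below 0.02 N) or (height (world z) of objective_yellow above 0.035 m and contact force between objective_yellow and anything else below 0.02 N) or (height (world z) of objective_blue above 0.035 m and contact force between objective_blue and anything else below 0.02 N) or (height (world z) of objective_white above 0.035 m and contact force between objective_white and anything else below 0.02 N)).
It fails at once if the petri dish, the loupe or the auxiliary lens is moved more than 15 mm (distance of any of petri_dish, loupe, aux_lens from where it was at the start of the episode above 0.015 m).
It also fails if it takes over 99 s, if anything falls off the work surface, if the arm or the gripper's body presses on something with over 40 N, if the wrist force passes 120 N, or if a joint passes its speed limit or range.

## Robot

A 7-joint arm with a two-finger parallel gripper is mounted at the origin on a cart in front of the work surface, level with it; the furniture and walls round the work are solid. World frame = base frame: x ahead of the robot, y to its left, z up, the work surface at z = 0. Lengths are in m, angles in rad, forces in N, time in s.
With the tool pointing down it reaches from about 0.425 to 0.925 m from the base axis. Payload 6.8 kg.
Tool frame: the origin (TCP) lies at the very end of the fingers, on their centre line; the grasp point (between the pads) lies 19 mm behind it; z points along the fingers, y is the line along which they close (so a half turn about z gives the same grasp; the last joint's range is limited). The gripper opens to 85 mm and grips with 20 to 120 N. Pads are 22 mm wide; open, the fingers measure 114 mm over their backs; the gripper's body (76 mm by 85 mm) begins 54 mm behind the grasp point. The pads swing forward as they close: fully open they stand 13 mm farther back than shut.
Start: joints at [-1.299, 0.477, 0.022, 1.555, -0.011, 1.109, -0.083], TCP at [0.25, 0.627, 0.231] pointing down, gripper open.
Joint ranges: [-2.96, 2.96], [-0.34, 2.1], [-1.41, 1.46], [0.24, 2.44], [-1.37, 4.51], [0.17, 1.92], [-2.96, 2.96]. Speed limits (rad/s): [2.39, 2.39, 3.14, 3.14, 3.14, 3.14, 3.14].

## Interface

Orientations are given as a unit quaternion [w, x, y, z].
In Python, from station import bot gives the robot as it stands. The module is installed in compiled form; this text tells all that it offers.
- The arm moves only by the shell command python3 -m jog 'ROWS' [OPENING] [FORCE]. ROWS is JSON, a list of rows, each a list of 4 numbers: the shift along the tool's x, y, z in cm, then the turn about the tool's z in rad. In form: [[x, y, z, spin], ...]. A call has 1 to 20 rows; each row is the pose to reach, as a shift and turn from the pose commanded when the call began, along the tool's axes at that moment; what a row does not reach only later rows make up. A row lasts 1/12 s, in which the tool goes at most 41.7 mm and 7.16 degrees, less where a joint would pass 70% of its speed; a pose out of reach is approached as far as the arm can. A call with a gripper value outside its range is refused whole. OPENING is the closure, from -1 (fully open) to 1 (shut), set as the call begins (- or left out, the last holds). The fingers move at their own pace and stop on an object; FORCE is the grip in N (left out, the last holds). Time passes only in rows, so rows that repeat a pose let the fingers close. It gives the time, the measured TCP pose, the force, the opening and the grip force at its end, in the units of the state.
- bot.get_obs(): the state, without advancing time (a new reading comes with each control period).
- bot.read_camera(name): name is "side" or "top"; returns a dict with "pixels" (384x512x3 uint8, red, green, blue), "depth" (384x512 float32, m along the optical axis (not along the pixel's ray), 0 where there is no reading), "fovy" (degrees; the focal length in pixels is half the picture's height over the tangent of half this angle, whatever the lens; pixels are square), "cx", "cy" (the principal point, pixels), "pose" (4x4, takes a point from camera to world coordinates). Camera axes: x right, y down, z forward; pixel columns grow to the right and rows downward; lengths in m; the calibration is good to about 2 mm. A picture is of the moment at which its call begins.
- bot.hand_in(): hands the job in; it is judged then, once.
The state is a dict: "t": time; "q": joint angles; "joint_vel": joint speeds; "joint_torque": joint torques, N m; "eef_pos": TCP position; "tool_rot": TCP orientation; "contact_force": force on the tool from outside, world axes, zero at the start; "torque": the same for the moment, N m; "gripper_width": opening from 0.0 (shut) to 1.0 (fully open); "grasp_force": force on a finger pad.
Only numpy, scipy, OpenCV 4.12 (cv2) and the standard library are available. Lean on these libraries where they do the work, as an engineer would, in place of code of your own. Each camera call takes 0.05 s, during which the arm holds its last target. There are 200 camera calls.

## Working session

There is one attempt and no reset: what is moved stays moved. The work goes in short steps, Python scripts to look and compute and a shell command to move; the robot and the scene stay as the last step left them, time stands still between calls to the robot, and variables do not carry over. Pictures are saved under pics/ and viewed, at most 14 in all, crops included, and the job is handed in when it is done.

```bash
mkdir -p pics
cat > h.py <<'E'
from station import bot
import numpy as np, cv2
def cam(n):
    c=bot.read_camera(n); h=c["pixels"].shape[0]
    c["f"]=h/2/np.tan(np.radians(c["fovy"])/2); return c
def save(c,name): cv2.imwrite(f"pics/{name}.png",cv2.cvtColor(c["pixels"],cv2.COLOR_RGB2BGR))
def ray(c,u,v):
    d=np.array([(u-c["cx"])/c["f"],(v-c["cy"])/c["f"],1.]); P=np.array(c["pose"]); return P[:3,3],P[:3,:3]@d
def onplane(c,u,v,z):
    o,d=ray(c,u,v); return o+d*(z-o[2])/d[2]
def cloud(c):
    D=c["depth"]; v,u=np.indices(D.shape); P=np.array(c["pose"])
    X=np.stack([(u-c["cx"])/c["f"]*D,(v-c["cy"])/c["f"]*D,D],-1); return X@P[:3,:3].T+P[:3,3]
E
python3 - <<'E'
from h import *
for n in("top","side"):
    c=cam(n); save(c,n+"0"); print(n,c["fovy"],c["cx"],c["cy"],np.round(c["pose"],3).tolist())
o=bot.get_obs(); print({k:np.round(v,3).tolist() for k,v in o.items()})
E
```

```text
top 42.846323309005214 256.1766938164234 192.84664169471912 [[-0.028, -0.99, 0.139, 0.397], [-1.0, 0.029, 0.005, -0.117], [-0.009, -0.139, -0.99, 1.151], [0.0, 0.0, 0.0, 1.0]]
side 47.79143392681617 253.30320015733096 187.99239701065505 [[0.862, -0.31, 0.401, 0.092], [-0.507, -0.528, 0.682, -0.889], [-0.0, -0.791, -0.612, 0.733], [0.0, 0.0, 0.0, 1.0]]
{'t': 0.1, 'q': [-1.299, 0.478, 0.022, 1.556, -0.012, 1.109, -0.083], 'joint_vel': [-0.001, -0.002, -0.001, -0.002, 0.0, 0.001, -0.0], 'joint_torque': [0.004, -59.775, 1.613, -28.195, 0.013, 0.005, -0.0], 'eef_pos': [0.25, 0.626, 0.23], 'tool_rot': [-0.0, 0.189, 0.982, -0.001], 'contact_force': [0.0, -0.25, 0.368], 'torque': [-0.013, 0.079, -0.005], 'grasp_force': 0.0, 'gripper_width': 0.998}
```

View pics/top0.png

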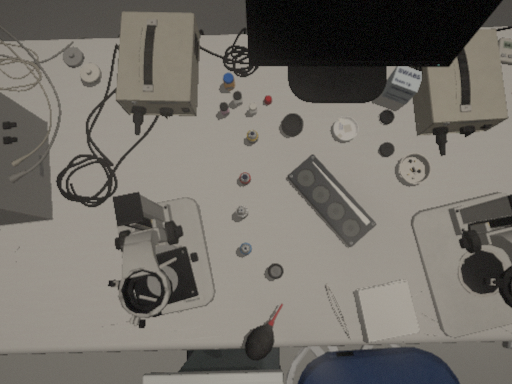

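View pics/side0.png

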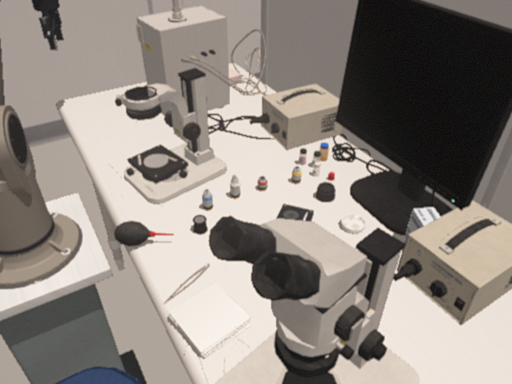

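The top view shows yellow at (253,136), red at (245,178), white at (241,212), blue at (246,248) and the rack centred near (331,200). The loupe is at (276,271), the aux lens at (292,125) and the petri dish at (344,129). I'll enlarge it next.

Run:
```python
from h import *
t=cv2.imread("pics/top0.png")[85:285,215:415]; cv2.imwrite("pics/c1.png",cv2.resize(t,(600,600),interpolation=cv2.INTER_CUBIC))
s=cv2.imread("pics/side0.png")[130:250,170:380]; cv2.imwrite("pics/c2.png",cv2.resize(s,(800,457),interpolation=cv2.INTER_CUBIC))
```

```text
(no output)
```

View pics/c1.png

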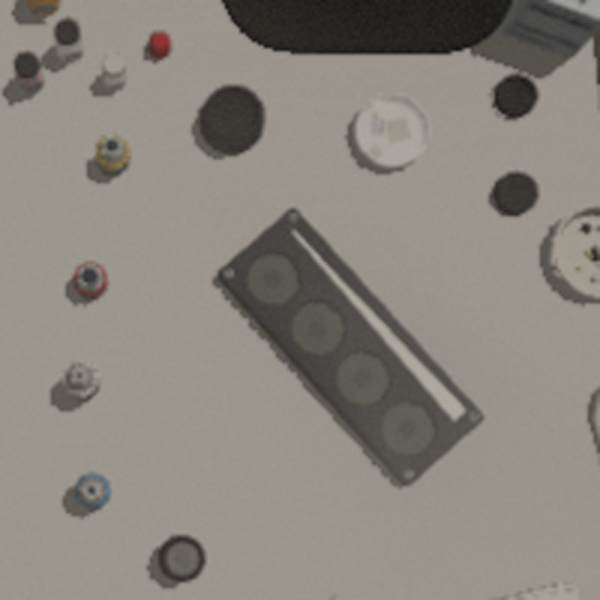

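View pics/c2.png

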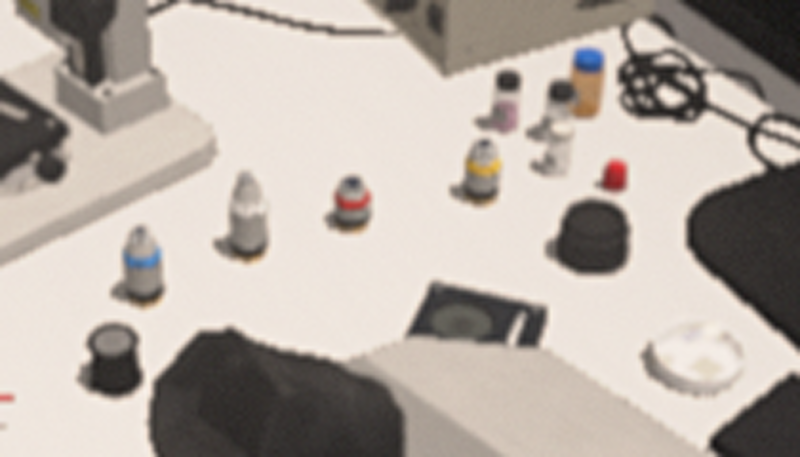

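The narrow end of the wedge is at the upper left, by the well near crop (272,279), and the wide end is by the well near (408,429). The side view is partly blocked, but it shows all four objectives and the upper-left well. Next I'll measure them.

```bash
cat > meas.py <<'E'
from h import *
from scipy.optimize import least_squares
def tri(a,b):  # two (origin,dir) rays -> midpoint, gap
    A=np.stack([a[1],-b[1]],1); s=np.linalg.lstsq(A,b[0]-a[0],rcond=None)[0]
    p,q=a[0]+s[0]*a[1],b[0]+s[1]*b[1]; return (p+q)/2,np.linalg.norm(p-q)
if __name__=="__main__":
    t,s=cam("top"),cam("side"); ct,cs=cloud(t),cloud(s)
    for nm,u,v in[("table",265,210),("table",275,230)]: print(nm,np.round(ct[v-3:v+4,u-3:u+4].reshape(-1,3).mean(0),4))
    H={"red":(245,178,.038),"yellow":(252.5,136,.048),"blue":(245.5,248.5,.058),"white":(241.5,211.5,.068)}
    for n,(u,v,h) in H.items():
        p=onplane(t,u,v,h*.6)
        for k,c in(("top",ct),("side",cs)):
            m=(np.hypot(c[...,0]-p[0],c[...,1]-p[1])<.025)&(c[...,2]>.012)&(c[...,2]<.1)
            q=c[m]; z=np.sort(q[:,2])[-4:].mean()
            # cylinder axis: visible points of barrel lie at radius 13.5
            b=q[q[:,2]<h*.65]; f=least_squares(lambda a:np.hypot(b[:,0]-a[0],b[:,1]-a[1])-.0135,p[:2],loss="soft_l1",f_scale=.001)
            hi=q[q[:,2]>z-.006].mean(0)
            print(n,k,m.sum(),"topz",round(z,4),"hi",np.round(hi,4),"axis",np.round(f.x,4),len(b))
    # rack: contours of dark block, and wells in the top view
    hsv=cv2.cvtColor(t["pixels"],cv2.COLOR_RGB2HSV); g=hsv[...,2].copy()
    M=((g<105)*255).astype(np.uint8); M[:,:275]=0
    cs_,_=cv2.findContours(M,cv2.RETR_EXTERNAL,cv2.CHAIN_APPROX_NONE)
    for c in cs_:
        if cv2.pointPolygonTest(c,(310,205),True)>-6 and cv2.contourArea(c)>500:
            r=cv2.minAreaRect(c); bx=cv2.boxPoints(r); print("rack px",np.round(r[0],1),np.round(r[1],1),r[2])
            print([np.round(onplane(t,*x,.018)[:2],4).tolist() for x in bx])
    for wx in[(272,279),(318,328),(363,379),(408,429)]:
        u,v=215+wx[0]/3,85+wx[1]/3; d=ct[int(v)-2:int(v)+3,int(u)-2:int(u)+3,2]
        print("well",np.round(onplane(t,u,v,.015),4),"floor z",round(float(np.median(d)),4))
    W=((g>150)*255).astype(np.uint8); n=cv2.connectedComponentsWithStats(W)
    print("wedge",[np.round(onplane(t,u,v,.018)[:2],4).tolist() for u,v in[(313,162),(368,221)]])
    m=(ct[...,2]>.014)&(ct[...,2]<.022); k=np.zeros_like(m);k[150:250,283:380]=1
    q=ct[m&k][:,:2].astype(np.float32); r=cv2.minAreaRect(q); print("rack cloud",r,len(q), "medz",np.median(ct[m&k][:,2]))
E
python3 meas.py
```

```text
table [ 0.5174 -0.1305 -0.0006]
table [ 4.695e-01 -1.526e-01 -4.000e-04]
red top 110 topz 0.041 hi [ 0.5923 -0.0861  0.0378] axis [ 0.5931 -0.0851] 20
red side 95 topz 0.0394 hi [ 0.5911 -0.0867  0.0369] axis [ 0.5929 -0.0839] 37
yellow top 117 topz 0.0509 hi [ 0.6923 -0.1052  0.0476] axis [ 0.6932 -0.1059] 26
yellow side 120 topz 0.05 hi [ 0.6904 -0.1059  0.0475] axis [ 0.6931 -0.1037] 52
blue top 110 topz 0.0603 hi [ 0.4284 -0.0834  0.0575] axis [ 0.4292 -0.0838] 12
blue side 162 topz 0.0592 hi [ 0.4282 -0.0844  0.0574] axis [ 0.4284 -0.0815] 83
white top 122 topz 0.0702 hi [ 0.5125 -0.077   0.0668] axis [ 0.5135 -0.0766] 22
white side 173 topz 0.0696 hi [ 0.5118 -0.0771  0.0672] axis [ 0.5131 -0.0749] 93
rack px [330.1 200.8] [95.2 37.6] 48.289241790771484
[[0.5901, -0.1781], [0.648, -0.2465], [0.476, -0.3854], [0.4204, -0.3176]]
well [ 0.5886 -0.2282  0.015 ] floor z 0.0123
well [ 0.5488 -0.2624  0.015 ] floor z 0.0119
well [ 0.5079 -0.2955  0.015 ] floor z 0.0123
well [ 0.4682 -0.3282  0.015 ] floor z 0.0117
wedge [[0.6258, -0.2468], [0.483, -0.3678]]
rack cloud ((0.5363599061965942, -0.2858140468597412), (0.22157572209835052, 0.08269373327493668), 39.57562255859375) 2249 medz 0.016986509776290015
```

Heights, well floors (12 mm) and the rack size all match the text, and both views agree on the positions. Next is a helper that works out shifts in tool axes.

```bash
cat > go.py <<'E'
import sys
from h import *
from scipy.spatial.transform import Rotation as Ro
O={"red":(.5925,-.0850),"yellow":(.6928,-.1048),"blue":(.4286,-.0828),"white":(.5130,-.0762)}
c=np.array([.5364,-.2858]); a=np.radians(39.6); yr=-np.array([np.cos(a),np.sin(a)]); xr=np.array([yr[1],-yr[0]])
Wl={n:c+.01*xr+y*yr for n,y in zip(("red","yellow","blue","white"),(-.078,-.026,.026,.078))}
if __name__=="__main__":
    o=bot.get_obs(); w,x,y,z=o["tool_rot"]; R=Ro.from_quat([x,y,z,w]).as_matrix()
    th=np.arctan2(xr[1],xr[0])-np.arctan2(R[1,1],R[0,1]); th=(th+np.pi/2)%np.pi-np.pi/2
    print("t",round(o["t"],1),"pos",np.round(o["eef_pos"],4),"spin",round(-th,3),"F",np.round(o["contact_force"],1),"w",round(float(o["gripper_width"]),3),"gf",round(float(o["grasp_force"]),1))
    for s in sys.argv[1:]:
        k,n,zz=s.split(":"); p=(O if k=="O" else Wl)[n]
        print(s,np.round(p,4),"tool cm",np.round(100*R.T@(np.array([*p,float(zz)])-o["eef_pos"]),2))
E
python3 go.py O:red:.33 W:red:.1
```

```text
t 0.2 pos [0.2501 0.6266 0.2307] spin -1.071 F [-0.  -0.2 -0.3] w 1.001 gf 0.0
O:red:.33 [ 0.5925 -0.085 ] tool cm [-58.18 -53.41  -9.87]
W:red:.1 [ 0.5901 -0.2284] tool cm [-63.27 -66.79  13.14]
```

```bash
python3 -m jog '[[0,0,-4,0],[0,0,-8,0],[0,0,-11,0],[-3,-3,-11,-0.1],[-6,-6,-11,-0.2],[-9,-8,-11,-0.3],[-12,-11,-11,-0.4],[-15,-14,-11,-0.5],[-17,-16,-11,-0.6],[-20,-18,-11,-0.7],[-23,-21,-11,-0.8],[-26,-24,-11,-0.9],[-29,-27,-11,-1.0],[-32,-29,-11,-1.07],[-35,-32,-11,-1.07],[-38,-35,-11,-1.07],[-40,-37,-11,-1.07],[-43,-40,-11,-1.07],[-46,-42,-11,-1.07],[-46,-42,-11,-1.07]]' -0.3 40; python3 go.py O:red:.33
```

```text
t: 1.87
eef_pos: [0.5243, 0.0582, 0.3416]
tool_rot: [0.0, -0.333, 0.943, -0.002]
contact_force: [-0.3, 0.2, -0.4]
gripper_width: 0.649
grasp_force: 0.0
t 1.9 pos [0.5243 0.0582 0.3416] spin -0.012 F [-0.3  0.2 -0.4] w 0.649 gf 0.0
O:red:.33 [ 0.5925 -0.085 ] tool cm [  3.69 -15.42   1.22]
```

```bash
python3 -m jog '[[1,-4,1,0],[2,-8,1,0],[3,-12,1,-0.01],[3.7,-15.4,2,-0.01],[3.7,-15.4,6,-0.01],[3.7,-15.4,10,-0.01],[3.7,-15.4,14,-0.01],[3.7,-15.4,18,-0.01],[3.7,-15.4,22,-0.01],[3.7,-15.4,24,-0.01],[3.7,-15.4,24,-0.01],[3.7,-15.4,24,-0.01],[3.7,-15.4,24,-0.01]]'; python3 go.py O:red:.008
python3 - <<'E'
from h import *
c=cam("side"); save(c,"s1"); cv2.imwrite("pics/s1c.png",cv2.resize(cv2.imread("pics/s1.png")[60:260,170:380],(630,600)))
E
```

```text
t: 2.95
eef_pos: [0.5926, -0.0761, 0.103]
tool_rot: [0.001, -0.343, 0.939, -0.0]
contact_force: [0.2, 1.1, 0.7]
gripper_width: 0.65
grasp_force: 0.0
t 3.0 pos [ 0.5926 -0.0761  0.103 ] spin 0.009 F [0.2 1.1 0.7] w 0.65 gf 0.0
O:red:.008 [ 0.5925 -0.085 ] tool cm [ 0.6  -0.66  9.5 ]
```

View pics/s1c.png

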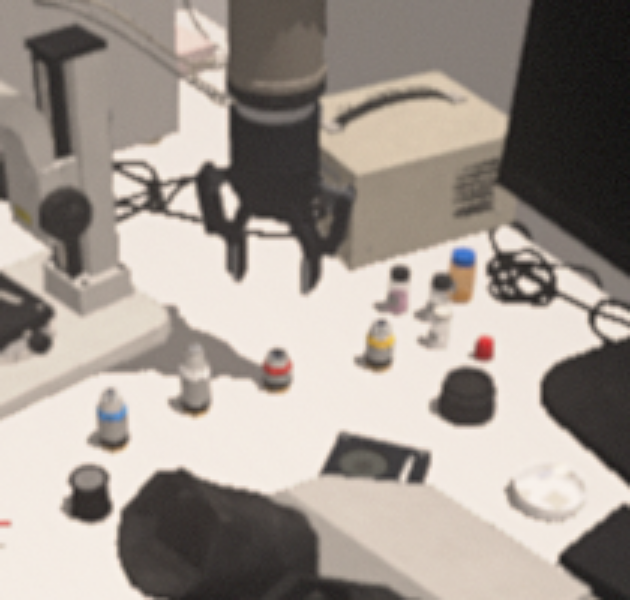

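The gripper hangs above red with the fingers on either side of it, about 9 mm off in y. I'll let it settle and correct.

```bash
python3 -m jog '[[0.6,-0.65,4,-0.01],[0.6,-0.65,5,-0.01],[0.6,-0.65,5,-0.01],[0.6,-0.65,5,-0.01],[0.6,-0.65,5,-0.01]]' >/dev/null; python3 go.py O:red:.008
```

```text
t 3.4 pos [ 0.5922 -0.0846  0.0532] spin 0.019 F [ 0.7 -0.2  0.3] w 0.649 gf 0.0
O:red:.008 [ 0.5925 -0.085 ] tool cm [ 0.01 -0.04  4.52]
```

```bash
python3 -m jog '[[0,0,2,0.02],[0,0,4,0.02],[0,0,4.5,0.02],[0,0,4.5,0.02],[0,0,4.5,0.02]]' >/dev/null; python3 go.py O:red:.008; python3 -m jog '[[0,0,0,0],[0,0,0,0],[0,0,0,0],[0,0,0,0],[0,0,0,0],[0,0,0,0],[0,0,0,0],[0,0,0,0]]' 1 40;  python3 go.py W:red:.1
```

```text
t 3.8 pos [ 0.5916 -0.0848  0.0075] spin -0.001 F [-0.1  0.   0.6] w 0.644 gf 0.0
O:red:.008 [ 0.5925 -0.085 ] tool cm [-0.05 -0.07 -0.05]
t: 4.5
eef_pos: [0.5918, -0.0849, 0.0077]
tool_rot: [0.001, -0.338, 0.941, -0.0]
contact_force: [-1.6, 0.2, 6.0]
gripper_width: 0.298
grasp_force: 39.0
t 4.5 pos [ 0.5918 -0.0849  0.0077] spin -0.001 F [-1.6  0.2  6. ] w 0.298 gf 39.0
W:red:.1 [ 0.5901 -0.2284] tool cm [  9.24 -10.97  -9.24]
```

```bash
python3 -m jog '[[0,0,-1,0],[0,0,-3,0],[0,0,-6,0],[0,0,-6,0],[0,0,-6,0]]' >/dev/null; python3 go.py W:red:.07
python3 - <<'E'
from h import *
c=cam("side"); save(c,"s2"); cv2.imwrite("pics/s2c.png",cv2.resize(cv2.imread("pics/s2.png")[120:220,220:320],(600,600),interpolation=cv2.INTER_CUBIC))
E
```

```text
t 4.9 pos [ 0.5923 -0.085   0.0686] spin -0.001 F [ 0.2  0.9 -0.8] w 0.295 gf 39.5
W:red:.07 [ 0.5901 -0.2284] tool cm [  9.3  -10.92  -0.14]
```

View pics/s2c.png

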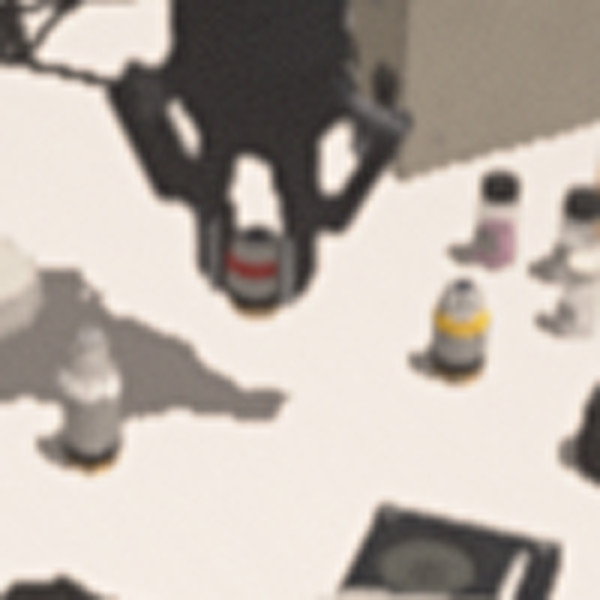

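Red is held upright at the barrel, with its thread just below the fingertips (crop (255,305)). Carry it over.

```bash
python3 -m jog '[[2,-2.5,0,0],[4,-5,0,0],[6.5,-7.5,0,0],[9.3,-10.9,0,0],[9.3,-10.9,0,0],[9.3,-10.9,1.5,0],[9.3,-10.9,3,0],[9.3,-10.9,3.5,0],[9.3,-10.9,3.5,0],[9.3,-10.9,3.5,0]]' >/dev/null; python3 go.py W:red:.0195
```

```text
t 5.8 pos [ 0.588  -0.2277  0.0307] spin -0.001 F [ 0.1  0.2 -0.8] w 0.297 gf 39.7
W:red:.0195 [ 0.5901 -0.2284] tool cm [-0.12 -0.19  1.12]
```

```bash
python3 -m jog '[[-0.1,-0.2,0.3,0],[-0.1,-0.2,0.7,0],[-0.1,-0.2,1,0],[-0.1,-0.2,1.1,0],[-0.1,-0.2,1.1,0],[-0.1,-0.2,1.1,0]]' >/dev/null; python3 go.py W:red:.0195
```

```text
t 6.3 pos [ 0.5906 -0.229   0.0203] spin -0.001 F [ 0.2  0.2 -1.1] w 0.297 gf 39.7
W:red:.0195 [ 0.5901 -0.2284] tool cm [-0.    0.08  0.08]
```

```bash
python3 -m jog '[[0,0,0.1,0],[0,0,0.1,0],[0,0,0.1,0]]' >/dev/null; python3 go.py W:red:.0195
```

```text
t 6.5 pos [ 0.5908 -0.2291  0.0197] spin -0.001 F [-1.4 -0.2  2.8] w 0.298 gf 40.0
W:red:.0195 [ 0.5901 -0.2284] tool cm [0.01 0.1  0.02]
```

Touching the floor (about +4 N). Release to the same partial opening, then rise.

```bash
python3 -m jog '[[0,0,0,0],[0,0,0,0],[0,0,0,0],[0,0,0,0],[0,0,0,0],[0,0,-1,0],[0,0,-3,0],[0,0,-6,0],[0,0,-10,0],[0,0,-10,0],[0,0,-10,0]]' -0.3 >/dev/null; python3 go.py O:yellow:.1
```

```text
t 7.5 pos [ 0.5925 -0.2299  0.1228] spin -0.001 F [ 0.   0.5 -0.2] w 0.651 gf 0.0
O:yellow:.1 [ 0.6928 -0.1048] tool cm [-15.68   3.27   2.32]
```

```bash
python3 -m jog '[[-4,0.8,0,0],[-8,1.6,0,0],[-12,2.5,1,0],[-15.7,3.3,2,0],[-15.7,3.3,4,0],[-15.7,3.3,4,0],[-15.7,3.3,4,0],[-15.7,3.3,4,0]]' >/dev/null; python3 go.py O:yellow:.01 W:red:.02;  python3 - <<'E'
from h import *
c=cam("top"); save(c,"t2"); cv2.imwrite("pics/t2c.png",cv2.resize(cv2.imread("pics/t2.png")[85:285,215:415],(600,600),interpolation=cv2.INTER_CUBIC))
E
```

```text
t 8.1 pos [ 0.6899 -0.1054  0.0794] spin -0.003 F [ 0.7 -0.7 -0.1] w 0.648 gf 0.0
O:yellow:.01 [ 0.6928 -0.1048] tool cm [-0.27 -0.14  6.94]
W:red:.02 [ 0.5901 -0.2284] tool cm [15.51 -3.16  5.96]
```

View pics/t2c.png

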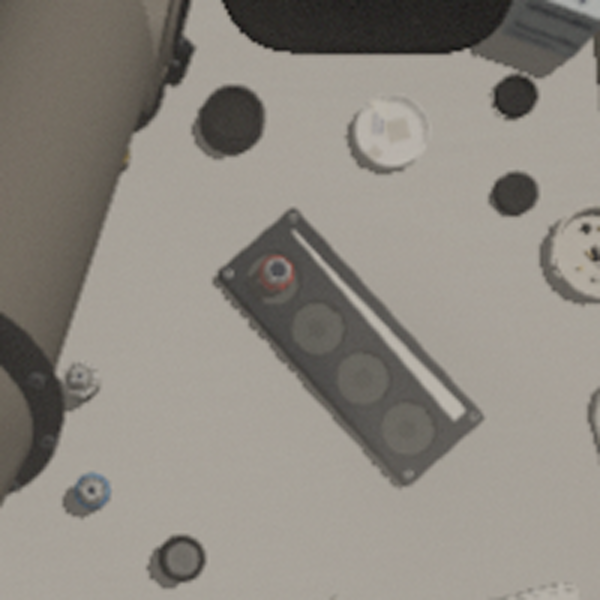

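Red stands upright in the narrow-end well, at crop (278,270). Next, yellow.

```bash
python3 -m jog '[[-0.25,-0.15,2,0],[-0.25,-0.15,4,0],[-0.25,-0.15,6,0],[-0.25,-0.15,6.9,0],[-0.25,-0.15,6.9,0],[-0.25,-0.15,6.9,0]]' >/dev/null; python3 go.py O:yellow:.01; python3 -m jog '[[0,0,0,0],[0,0,0,0],[0,0,0,0],[0,0,0,0],[0,0,0,0],[0,0,0,0],[0,0,0,0],[0,0,0,0]]' 1 40 >/dev/null;  python3 go.py;python3 -m jog '[[0,0,-1,0],[0,0,-3,0],[0,0,-6,0],[0,0,-8,0],[0,0,-8,0],[0,0,-8,0]]' >/dev/null; python3 go.py W:yellow:.09
```

```text
t 8.7 pos [ 0.6936 -0.1042  0.0111] spin -0.002 F [0.2 0.3 1.1] w 0.651 gf 0.0
O:yellow:.01 [ 0.6928 -0.1048] tool cm [0.1  0.   0.11]
t 9.3 pos [ 0.6947 -0.1035  0.0121] spin -0.001 F [-1.1 -0.   6.3] w 0.298 gf 39.3
t 9.8 pos [ 0.6945 -0.1032  0.0923] spin -0.001 F [-0.2  0.  -1.7] w 0.302 gf 39.4
W:yellow:.09 [ 0.5501 -0.2615] tool cm [21.21 -3.01  0.18]
```

```bash
python3 -m jog '[[3,-0.5,0,0],[7,-1,0,0],[11,-1.5,0,0],[15,-2,0,0],[18.5,-2.5,0,0],[21.2,-3,0,0],[21.2,-3,0,0],[21.2,-3,2,0],[21.2,-3,4,0],[21.2,-3,5.5,0],[21.2,-3,5.5,0],[21.2,-3,5.5,0]]' >/dev/null; python3 go.py W:yellow:.025
```

```text
t 10.8 pos [ 0.548  -0.2605  0.034 ] spin -0.001 F [0.4 0.3 0.1] w 0.302 gf 39.5
W:yellow:.025 [ 0.5501 -0.2615] tool cm [-0.1  -0.21  0.9 ]
```

```bash
python3 -m jog '[[-0.1,-0.2,0.3,0],[-0.1,-0.2,0.6,0],[-0.1,-0.2,0.9,0],[-0.1,-0.2,0.9,0],[-0.1,-0.2,0.9,0]]' >/dev/null; python3 go.py W:yellow:.0235;python3 -m jog '[[0,0,0.1,0],[0,0,0.1,0],[0,0,0.1,0]]' >/dev/null; python3 go.py W:yellow:.0235
```

```text
t 11.3 pos [ 0.5512 -0.2621  0.0264] spin -0.001 F [ 0.4 -0.5 -0.6] w 0.297 gf 39.5
W:yellow:.0235 [ 0.5501 -0.2615] tool cm [0.05 0.12 0.29]
t 11.5 pos [ 0.5512 -0.2622  0.0254] spin -0.001 F [-0.3 -0.2  0.1] w 0.301 gf 39.5
W:yellow:.0235 [ 0.5501 -0.2615] tool cm [0.05 0.13 0.19]
```

```bash
python3 -m jog '[[0,0,0.1,0],[0,0,0.1,0],[0,0,0.1,0]]' >/dev/null; python3 go.py;python3 -m jog '[[0,0,0.1,0],[0,0,0.1,0],[0,0,0.1,0]]' >/dev/null; python3 go.py
```

```text
t 11.8 pos [ 0.5511 -0.2622  0.0242] spin -0.001 F [-0.9  0.2 -1.6] w 0.299 gf 39.5
t 12.0 pos [ 0.5512 -0.2622  0.024 ] spin -0.001 F [-2.6  1.6  6.5] w 0.298 gf 40.3
```

Contact (+8 N, the height stopped falling). Release, rise and move to white.

```bash
python3 -m jog '[[0,0,0,0],[0,0,0,0],[0,0,0,0],[0,0,0,0],[0,0,0,0],[0,0,-1,0],[0,0,-3,0],[0,0,-6,0],[0,0,-10,0],[0,0,-10,0],[0,0,-10,0]]' -0.3 >/dev/null; python3 go.py O:white:.1
```

```text
t 12.9 pos [ 0.553  -0.2632  0.1266] spin -0.001 F [ 0.1 -0.4 -0.3] w 0.648 gf 0.0
O:white:.1 [ 0.513  -0.0762] tool cm [-8.8  16.98  2.6 ]
```

```bash
python3 -m jog '[[-2,4,0,0],[-4,8,0,0],[-6,12,0,0],[-8,15,0,0],[-8.8,17,0,0],[-8.8,17,1,0],[-8.8,17,2.5,0],[-8.8,17,2.5,0],[-8.8,17,2.5,0],[-8.8,17,2.5,0]]' >/dev/null; python3 go.py O:white:.014
```

```text
t 13.8 pos [ 0.5107 -0.076   0.0983] spin -0.002 F [-0.1 -0.5  0.3] w 0.65 gf 0.0
O:white:.014 [ 0.513  -0.0762] tool cm [-0.17 -0.16  8.43]
```

```bash
python3 -m jog '[[-0.15,-0.15,1,0],[-0.15,-0.15,3,0],[-0.15,-0.15,5.5,0],[-0.15,-0.15,8,0],[-0.15,-0.15,8.4,0],[-0.15,-0.15,8.4,0],[-0.15,-0.15,8.4,0]]' >/dev/null; python3 go.py O:white:.014; python3 -m jog '[[0,0,0,0],[0,0,0,0],[0,0,0,0],[0,0,0,0],[0,0,0,0],[0,0,0,0],[0,0,0,0],[0,0,0,0]]' 1 40 >/dev/null;  python3 go.py;python3 -m jog '[[0,0,-1,0],[0,0,-3,0],[0,0,-6,0],[0,0,-9,0],[0,0,-9,0],[0,0,-9,0]]' >/dev/null; python3 go.py W:white:.1
```

```text
t 14.3 pos [ 0.5134 -0.0758  0.0148] spin -0.002 F [ 0.5 -0.6  0.9] w 0.649 gf 0.0
O:white:.014 [ 0.513  -0.0762] tool cm [ 0.06 -0.01  0.08]
t 15.0 pos [ 0.5139 -0.0754  0.0157] spin -0.001 F [-0.5  0.2  5.5] w 0.306 gf 39.0
t 15.5 pos [ 0.5143 -0.0752  0.1066] spin -0.001 F [ 0.   0.1 -1.7] w 0.305 gf 39.5
W:white:.1 [ 0.4699 -0.3278] tool cm [ 19.51 -16.65   0.63]
```

```bash
python3 -m jog '[[2.5,-2,0,0],[5,-4,0,0],[8,-7,0,0],[11,-9.5,0,0],[14,-12,0,0],[17,-14.5,0,0],[19.5,-16.7,0,0],[19.5,-16.7,0,0],[19.5,-16.7,2,0],[19.5,-16.7,4,0],[19.5,-16.7,6,0],[19.5,-16.7,6.5,0],[19.5,-16.7,6.5,0],[19.5,-16.7,6.5,0]]' >/dev/null; python3 go.py W:white:.028
```

```text
t 16.7 pos [ 0.4686 -0.3279  0.0392] spin -0.001 F [ 0.6  0.3 -1. ] w 0.305 gf 39.8
W:white:.028 [ 0.4699 -0.3278] tool cm [-0.11 -0.08  1.12]
```

```bash
python3 -m jog '[[-0.1,-0.1,0.3,0],[-0.1,-0.1,0.6,0],[-0.1,-0.1,0.9,0],[-0.1,-0.1,1,0],[-0.1,-0.1,1,0],[-0.1,-0.1,1,0]]' >/dev/null; python3 go.py W:white:.028;python3 -m jog '[[0,0,0.1,0],[0,0,0.1,0],[0,0,0.1,0]]' >/dev/null; python3 go.py W:white:.028
```

```text
t 17.2 pos [ 0.4703 -0.3283  0.0294] spin -0.001 F [ 0.2 -0.4 -2.1] w 0.305 gf 39.8
W:white:.028 [ 0.4699 -0.3278] tool cm [-0.    0.07  0.14]
t 17.4 pos [ 0.4703 -0.3283  0.0283] spin -0.001 F [-0.4 -0.3 -1.7] w 0.305 gf 39.8
W:white:.028 [ 0.4699 -0.3278] tool cm [-0.    0.07  0.03]
```

```bash
python3 -m jog '[[0,0,0.1,0],[0,0,0.1,0],[0,0,0.1,0]]' >/dev/null; python3 go.py
```

```text
t 17.7 pos [ 0.4704 -0.3285  0.0277] spin -0.001 F [-1.   1.2  4.6] w 0.305 gf 40.3
```

```bash
python3 -m jog '[[0,0,0,0],[0,0,0,0],[0,0,0,0],[0,0,0,0],[0,0,0,0],[0,0,-1,0],[0,0,-3,0],[0,0,-6,0],[0,0,-10,0],[0,0,-10,0],[0,0,-10,0]]' -0.3 >/dev/null; python3 go.py O:blue:.1
```

```text
t 18.6 pos [ 0.472  -0.3294  0.1305] spin -0.001 F [ 0.3  0.  -1.2] w 0.651 gf 0.0
O:blue:.1 [ 0.4286 -0.0828] tool cm [-12.35  21.8    2.96]
```

```bash
python3 -m jog '[[-2,3.5,0,0],[-4,7,0,0],[-6,10.5,0,0],[-8,14,0,0],[-10,17.5,0,0],[-12.3,21.8,0,0],[-12.3,21.8,1,0],[-12.3,21.8,3,0],[-12.3,21.8,3,0],[-12.3,21.8,3,0],[-12.3,21.8,3,0]]' >/dev/null; python3 go.py O:blue:.012
python3 - <<'E'
from h import *
c=cam("top"); save(c,"t3"); cv2.imwrite("pics/t3c.png",cv2.resize(cv2.imread("pics/t3.png")[85:285,215:415],(600,600),interpolation=cv2.INTER_CUBIC))
E
```

```text
t 19.5 pos [ 0.4262 -0.0826  0.0975] spin -0.002 F [ 0.4 -0.  -0. ] w 0.652 gf 0.0
O:blue:.012 [ 0.4286 -0.0828] tool cm [-0.17 -0.17  8.55]
```

View pics/t3c.png

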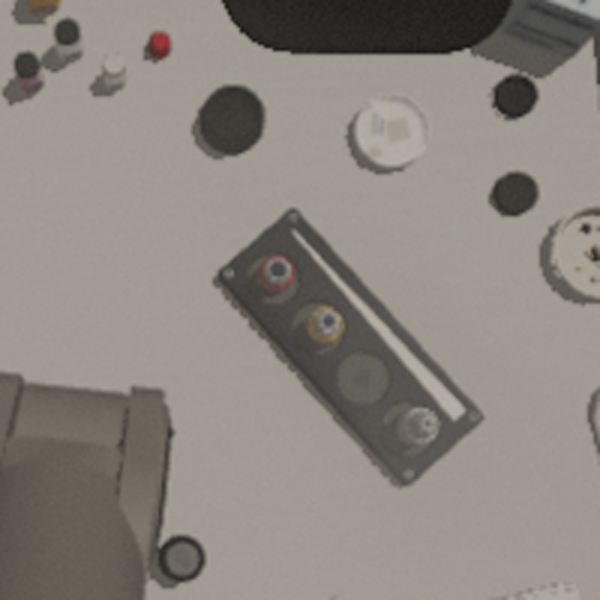

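Red, yellow and white stand upright in the right wells, the third well (363,379) is free, and the dish, loupe and aux lens haven't moved. Now blue.

```bash
python3 -m jog '[[-0.15,-0.15,1,0],[-0.15,-0.15,3,0],[-0.15,-0.15,5.5,0],[-0.15,-0.15,8,0],[-0.15,-0.15,8.5,0],[-0.15,-0.15,8.5,0],[-0.15,-0.15,8.5,0]]' >/dev/null; python3 go.py O:blue:.012; python3 -m jog '[[0,0,0,0],[0,0,0,0],[0,0,0,0],[0,0,0,0],[0,0,0,0],[0,0,0,0],[0,0,0,0],[0,0,0,0]]' 1 40 >/dev/null;  python3 go.py;python3 -m jog '[[0,0,-1,0],[0,0,-3,0],[0,0,-6,0],[0,0,-9,0],[0,0,-12,0],[0,0,-12,0],[0,0,-12,0]]' >/dev/null; python3 go.py W:blue:.13
```

```text
t 20.1 pos [ 0.4287 -0.0825  0.0126] spin -0.002 F [ 0.3 -0.1 -0.3] w 0.653 gf 0.0
O:blue:.012 [ 0.4286 -0.0828] tool cm [ 0.02 -0.02  0.06]
t 20.8 pos [ 0.4294 -0.0822  0.0135] spin -0.001 F [-0.7  0.1  5.7] w 0.302 gf 38.9
t 21.4 pos [ 0.4298 -0.0821  0.1345] spin -0.001 F [-0.8 -0.5 -0.7] w 0.301 gf 39.5
W:blue:.13 [ 0.51   -0.2947] tool cm [  7.35 -21.5    0.49]
```

```bash
python3 -m jog '[[1,-3,0,0],[2,-6,0,0],[3,-9,0,0],[4,-12,0,0],[5,-15,0,0],[6,-18,0,0],[7.3,-21.6,0,0],[7.3,-21.6,0,0],[7.3,-21.6,0,0],[7.3,-21.6,3,0],[7.3,-21.6,5,0],[7.3,-21.6,7,0],[7.3,-21.6,9,0],[7.3,-21.6,9.7,0],[7.3,-21.6,9.7,0],[7.3,-21.6,9.7,0]]' >/dev/null; python3 go.py W:blue:.0255
```

```text
t 22.7 pos [ 0.5094 -0.2943  0.0352] spin -0.0 F [ 0.4 -0.  -0.4] w 0.306 gf 39.8
W:blue:.0255 [ 0.51   -0.2947] tool cm [-0.03 -0.07  0.97]
```

```bash
python3 -m jog '[[0,-0.1,0.3,0],[0,-0.1,0.6,0],[0,-0.1,0.8,0],[0,-0.1,0.9,0],[0,-0.1,0.9,0],[0,-0.1,0.9,0]]' >/dev/null; python3 go.py;python3 -m jog '[[0,0,0.1,0],[0,0,0.1,0],[0,0,0.1,0]]' >/dev/null; python3 go.py W:blue:.0255
```

```text
t 23.2 pos [ 0.5104 -0.296   0.0264] spin -0.001 F [-0.8 -0.4 -2.2] w 0.303 gf 39.8
t 23.5 pos [ 0.5105 -0.2961  0.0256] spin -0.001 F [-0.9  1.1  2.9] w 0.299 gf 40.2
W:blue:.0255 [ 0.51   -0.2947] tool cm [-0.05  0.14  0.01]
```

Contact. Release, rise, and move clear of the rack for the check.

```bash
python3 -m jog '[[0,0,0,0],[0,0,0,0],[0,0,0,0],[0,0,0,0],[0,0,0,0],[0,0,-1,0],[0,0,-3,0],[0,0,-6,0],[0,0,-10,0],[0,0,-14,0],[-2,3,-17,0],[-4,6,-17,0],[-6,9,-17,0],[-8,13,-17,0],[-10,17,-17,0],[-10,17,-17,0],[-10,17,-17,0],[-10,17,-17,0]]' -0.3 >/dev/null
python3 - <<'E'
from go import *
c=cam("top"); save(c,"t4"); cv2.imwrite("pics/t4c.png",cv2.resize(cv2.imread("pics/t4.png")[85:285,215:415],(600,600),interpolation=cv2.INTER_CUBIC)); P=cloud(c)
for (n,w),h in zip(Wl.items(),(.038,.048,.058,.068)):
    q=P[(np.hypot(P[...,0]-w[0],P[...,1]-w[1])<.02)&(P[...,2]>.025)&(P[...,2]<.1)]
    z=np.sort(q[:,2])[-4:].mean(); m=q[q[:,2]>z-.008].mean(0)[:2]-w
    b=q[q[:,2]<.012+h*.65]; f=least=__import__("scipy.optimize").optimize.least_squares(lambda a:np.hypot(b[:,0]-a[0],b[:,1]-a[1])-.0135,w,loss="soft_l1",f_scale=.001).x-w
    print(n,"topz",round(z,4),"exp",.012+h,"lens off mm (x,y rack)",np.round([1e3*m@xr,1e3*m@yr],1),"barrel off",np.round([1e3*f@xr,1e3*f@yr],1),len(b))
A=cv2.imread("pics/top0.png").astype(int);B=cv2.imread("pics/t4.png").astype(int); D=np.abs(A-B).max(2)
for n,u,v in(("loupe",276,271),("aux",292,125),("petri",344,129)): print(n,"changed px",(D[v-14:v+15,u-14:u+15]>40).sum())
print(bot.get_obs()["eef_pos"])
E
```

```text
red topz 0.0529 exp 0.05 lens off mm (x,y rack) [-0.7 -0.3] barrel off [-2.5 -0.6] 26
yellow topz 0.0613 exp 0.06 lens off mm (x,y rack) [-1.2  2. ] barrel off [-2.7  2.3] 27
blue topz 0.0721 exp 0.07 lens off mm (x,y rack) [-1.1  2.5] barrel off [-2.7  1.8] 31
white topz 0.081 exp 0.08 lens off mm (x,y rack) [-0.4  1.1] barrel off [-1.9  1.7] 38
loupe changed px 239
aux changed px 0
petri changed px 0
[ 0.47951944 -0.10258436  0.19586038]
```

View pics/t4c.png

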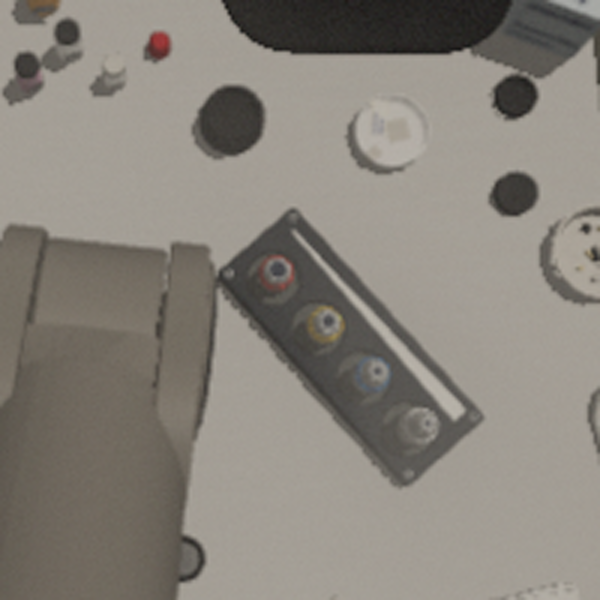

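All four stand upright in order, within about 3 mm of the well centres. The loupe is partly hidden by the arm, but its visible edge at (195,558) is where it was before.

```bash
python3 -c "
from station import bot
print(bot.hand_in())"
```

```text
the job is handed in; nothing more can be done
None
```

All four objectives stand upright in the rack (red, yellow, light blue, white from the wedge's narrow end), each within about 3 mm of its well's centre; the dish, loupe and auxiliary lens were left alone, and the job is handed in, with no verdict returned.

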